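# Set the stop pins and hold a heat sink against them for fastening

## Robot

A 7-joint arm with a two-finger parallel gripper is mounted at the origin on the work surface. World frame = base frame: x ahead of the robot, y to its left, z up, the work surface at z = 0. Lengths are in m, angles in rad, forces in N, time in s.
With the tool pointing down it reaches from about 0.425 to 0.925 m from the base axis. Payload 6.8 kg.
Tool frame: the origin (TCP) lies at the very end of the fingers, on their centre line; the grasp point (between the pads) lies 19 mm behind it; z points along the fingers, y is the line along which they close (so a half turn about z gives the same grasp; the last joint's range is limited). The gripper opens to 85 mm and grips with 20 to 120 N. Pads are 22 mm wide; open, the fingers measure 114 mm over their backs; the gripper's body (76 mm by 85 mm) begins 54 mm behind the grasp point. The pads swing forward as they close: fully open they stand 13 mm farther back than shut.
Start: joints at [-1.35, 0.477, 0.022, 1.555, -0.011, 1.109, -0.083], TCP at [0.218, 0.639, 0.231] pointing down, gripper open.
Joint ranges: [-2.96, 2.96], [-0.34, 2.1], [-1.41, 1.46], [0.24, 2.44], [-1.37, 4.51], [0.17, 1.92], [-2.96, 2.96]. Speed limits (rad/s): [2.39, 2.39, 3.14, 3.14, 3.14, 3.14, 3.14].

## Interface

Orientations are given as a rotation vector (axis times angle).
In Python, from bench import get_obs, viewer, r gives the robot as it stands. The module is installed in compiled form; this text tells all that it offers.
- The arm moves only by the tool play_rows, never from a script. Its argument "commands" is a list that holds one entry, the list of rows, each a list of 5 numbers: the gripper's target within -1 to 1 (shut at 1, half-way at 0, fully open at -1), then the shift along the tool's x, y, z scaled (see below), then the turn about the tool's z scaled (see below). A call has 1 to 12 rows; each row is the pose to reach, as a shift and turn from the pose commanded when the call began, along the tool's axes at that moment; what a row does not reach only later rows make up. The controller multiplies each number of a shift by 0.2 m and each number of a turn by pi/2 rad. A row lasts 1/12 s, in which the tool goes at most 41.7 mm and 7.16 degrees, less where a joint would pass 70% of its speed; a pose out of reach is approached as far as the arm can. A call with a number of a shift or a turn outside -1 to 1 is refused whole. A call with a gripper value outside its range is refused whole. The fingers move at their own pace and stop on an object; "grip_force" is the grip in N (left out, the last holds). Time passes only in rows, so rows that repeat a pose let the fingers close. It gives the time, the measured TCP pose, the force, the opening and the grip force at its end, in the units of the state.
- get_obs(): the state, without advancing time (a new reading comes with each control period).
- viewer.grab_frame(name): name is "scene" or "top"; returns a dict with "pixels" (384x512x3 uint8, red, green, blue), "fovy" (degrees; the focal length in pixels is half the picture's height over the tangent of half this angle, whatever the lens; pixels are square), "cx", "cy" (the principal point, pixels), "distortion" ([k1, k2, p1, p2, k3] as OpenCV has them; the pictures are not rectified), "world_to_cam" (4x4, takes a point from world to camera coordinates). Camera axes: x right, y up, looking along -z (the intrinsics and any distortion apply to the point x, -y, -z); pixel columns grow to the right and rows downward; lengths in m; the calibration is good to about 2 mm. A picture is of the moment at which its call begins. There is no depth.
- r.hand_in(): hands the job in; it is judged then, once.
Trained networks look in a picture, given as the dict that the camera call returned (one of the last four; its "shot" number tells which), for a name from the list of things; names that differ only in an ending like _2 or _b are one class to them, and where a whole thing is asked for, a point or a joint stands for the part that bears it (a point fixed in the world has none). Each returns a list of dicts, best first, with "score" (0 to 1); they miss things now and then, are a little off and sometimes report something else, mostly with a low value. They report only what shows in the picture. A call takes as long as a camera call. They do not tell look-alikes from the thing itself.
- viewer.trace(picture, thing): "pixels" (384x512 bool, what is visible of it) and "rect" ([left, top, right, bottom] in pixels, round what is visible of it).
The state is a dict: "clock": time; "joints": joint angles; "qvel": joint speeds; "tau": joint torques, N m; "tcp_pos": TCP position; "orientation": TCP orientation; "contact_force": force on the tool from outside, world axes, zero at the start; "moment": the same for the moment, N m; "grip_width": finger opening in m; "gripper_force": force on a finger pad.
Only numpy, scipy, OpenCV 4.12 (cv2) and the standard library are available. Lean on these libraries where they do the work, as an engineer would, in place of code of your own. Each camera call takes 0.05 s, during which the arm holds its last target. There are 200 camera calls.

## Task

Stand the two steel pins from the rack upright in the two sockets of the sprung stop bar, each right down on the socket's floor, and let go of them. Then push the finned heat sink along the deck, flat on it and against both pins, until the bar's pointer lies between the two marks, never pushing the bar on to the end of its travel, and finish while still holding it there with a steady push so that a colleague can fasten it. Leave the multimeter, the jar and the power brick alone.

Things in the scene. Friction and masses are not known exactly. Their poses are not given: they have to be found in the camera images.
- jig: Assembly fixture fixed to the table; origin at table height, x axis = push direction, away from the robot (turned up to 0.25 rad), y left, z up. Black plastic deck x -115 to +42 mm, y -75 to +75 mm, top z = 46 mm; beyond it the sprung stop bar, then a back wall (x 131 to 143 mm, z = 46 mm). White scale block at the +y side: x 42 to 102, y 85 to 107 mm, top z = 43 mm.
- bar_top (a point): Middle of the top of the grey stop bar, 30 (x) x 140 (y) mm, top z = 45 mm; at x = 60 mm in the fixture at rest. It moves with the bar. The top is 1 mm below the deck, so a part on the deck slides on over it.
- pointer (a point): Tip region of the thin steel pointer at the bar's +y end, over the scale block (moves with the bar). The block bears two thin black marks across x; the pointer lies over the first at a bar travel of 5 mm and over the second at 11 mm.
- stop (a joint): Travel of the sprung stop bar along the fixture's +x, in m: 0 at rest, hard end at 0.018. A spring of 0.6 N per mm with 1.8 N preload pushes it back (about 4.8 N at the first mark, 8.4 N at the second). It holds only while pushed. Pushing it beyond 0.016 counts as reaching the end of its travel.
- socket_a (a point): Centre of the floor of the socket at the stop bar's -y end (38 mm from the bar's middle), 8 mm above the table; moves with the bar; axes as the fixture's. Round socket 17 mm wide, 37 mm deep, open upward with a 2 mm chamfered mouth at z = 45 mm; a pin can lean a little in it. Either pin may go in either socket.
- socket_b (a point): The same for the socket at the stop bar's +y end, 76 mm from the first.
- rack: Black block fixed to the table, 120 x 44 x 34 mm, at the left or the right of the fixture, with two round holes 17 mm wide and 26 mm deep at x = -38 and +38 mm in its frame, each holding a pin. Origin at the centre of its underside, x along its length, turned by up to 0.4 rad.
- pin_a: Plain round steel pin, 14 mm in diameter, 94 mm long, about 110 g, standing upright in the rack's -x hole, its foot 8 mm above the table and 68 mm showing above the rack. Origin at the centre of its foot, z axis along the pin to its top.
- pin_b: The same pin in the rack's +x hole.
- heatsink: Aluminium heat sink, 60 (x) x 120 (y) x 30 (z) mm, 0.35 to 0.55 kg: a 14 mm base plate with six upright fins 4 mm thick along y, the outer ones flush with its flat faces at x = -30 and +30 mm. It lies on the deck, fins up, short of the bar, up to 15 mm off the middle, turned up to 0.2 rad. Origin under its centre, z up. Push it low, within 15 mm of the deck, or it may tip.
- meter: Bystander: multimeter lying flat, 156 x 81 x 32 mm (the knob rises to 38 mm), beside the fixture on the side away from the rack. Origin under its centre.
- jar: Bystander: small jar, 54 mm across, 60 mm tall, beyond the fixture at the left. Origin under its centre.
- psu: Bystander: black power brick, 55 x 120 x 34 mm, beyond the fixture at the right. Origin under its centre.
There are look-alikes about, which are no part of the job. What is shaped like the heatsink but blue or purple is not meant.

How it is judged:
On the way:
1. both pins stand in the sockets, let go, the stop bar at rest (((distance between pin_a and socket_a below 0.008 m and z of pin_a in the frame of socket_a below 0.005 m and angle between each of pin_a, pin_b's own z axis and vertical below 0.25 rad and distance between pin_b and socket_b below 0.008 m and z of pin_b in the frame of socket_b below 0.005 m) or (distance between pin_a and socket_b below 0.008 m and z of pin_a in the frame of socket_b below 0.005 m and angle between each of pin_a, pin_b's own z axis and vertical below 0.25 rad and distance between pin_b and socket_a below 0.008 m and z of pin_b in the frame of socket_a below 0.005 m)) and contact force between the fingers and pin_a below 0.3 N and contact force between the fingers and pin_b below 0.3 N and value of joint stop below 0.004 m), for 0.2 s.
At the end, for the whole second after the job is handed in: A pin in each socket (within 8 mm of its floor centre, under 5 mm up, lean < 0.25 rad), untouched by fingers; robot pushes the heat sink (> 2 N), flat on the deck (4 mm, 0.06 rad), still, bearing > 0.7 N on each pin; bar travel 5 to 11 mm (4.8 to 8.4 N) through the last second (((distance between pin_a and socket_a below 0.008 m and z of pin_a in the frame of socket_a below 0.005 m and angle between each of pin_a, pin_b's own z axis and vertical below 0.25 rad and distance between pin_b and socket_b below 0.008 m and z of pin_b in the frame of socket_b below 0.005 m) or (distance between pin_a and socket_b below 0.008 m and z of pin_a in the frame of socket_b below 0.005 m and angle between each of pin_a, pin_b's own z axis and vertical below 0.25 rad and distance between pin_b and socket_a below 0.008 m and z of pin_b in the frame of socket_a below 0.005 m)) and value of joint stop between 0.005 and 0.011 m and contact force between heatsink and pin_a above 0.7 N and contact force between heatsink and pin_b above 0.7 N and contact force between any of the fingers, the arm and heatsink above 2 N and contact force between the fingers and pin_a below 0.3 N and contact force between the fingers and pin_b below 0.3 N and angle between heatsink's own z axis and vertical below 0.06 rad and z of heatsink in the frame of jig between 0.042 and 0.05 m and linear speed of heatsink below 0.02 m/s); the arm keeps its last pose, push and grip.
It fails at once if the stop bar is pushed to the end of its travel (over 16 mm) (value of joint stop above 0.016 m).
It fails at once if the multimeter, the jar or the power brick is disturbed (moved over 20 mm) (distance of any of meter, jar, psu from where it was at the start of the episode above 0.02 m).
It also fails if it takes over 72 s, if anything falls off the work surface, if the arm or the gripper's body presses on something with over 40 N, if the wrist force passes 120 N, or if a joint passes its speed limit or range.

## Working session

There is one attempt and no reset: what is moved stays moved. The work goes in short steps, Python scripts to look and compute and a tool call to move; the robot and the scene stay as the last step left them, time stands still between calls to the robot, and variables do not carry over. Pictures are saved under pics/ and viewed, at most 11 in all, crops included, and the job is handed in when it is done.

Besides the shell and the picture viewer there is one more tool, called after "Emit:" as a command line: name --argument value ..., lists and objects as JSON in quotes. play_rows: Moves the arm, as the interface text tells. Shifts and turns lie within -1 to 1; 1 stands for 0.2 m of shift or pi/2 rad of turn. Its arguments: {"type":"object","properties":{"commands":{"type":"array","items":{"type":"array","items":{"type":"array","items":{"type":"number","minimum":-1,"maximum":1}}}},"grip_force":{"type":"number"}},"required":["commands"]}

```bash
mkdir -p pics
cat > h.py <<'E'
import numpy as np, cv2
from bench import get_obs, viewer, r
def cam(f):
    h,w=f['pixels'].shape[:2]; fl=h/2/np.tan(np.radians(f['fovy'])/2)
    K=np.array([[fl,0,f['cx']],[0,fl,f['cy']],[0,0,1]]); return K,np.array(f['distortion'],float),np.array(f['world_to_cam'])
def proj(f,P):
    K,d,T=cam(f); P=np.atleast_2d(P).astype(float); C=P@T[:3,:3].T+T[:3,3]; C=C*[1,-1,-1]
    return cv2.projectPoints(C,np.zeros(3),np.zeros(3),K,d)[0][:,0]
def ray(f,uv):
    K,d,T=cam(f); n=cv2.undistortPoints(np.array(uv,float).reshape(-1,1,2),K,d)[:,0]
    D=np.c_[n[:,0],-n[:,1],-np.ones(len(n))]@T[:3,:3]; return -T[:3,:3].T@T[:3,3],D
def atz(f,uv,z):
    o,D=ray(f,uv); return o+D*((z-o[2])/D[:,2])[:,None]
def tri(f1,u1,f2,u2):
    o1,d1=ray(f1,[u1]);o2,d2=ray(f2,[u2]);A=np.c_[d1[0],-d2[0]]
    s=np.linalg.lstsq(A,o2-o1,rcond=None)[0]; a=o1+s[0]*d1[0];b=o2+s[1]*d2[0]; return (a+b)/2,np.linalg.norm(a-b)
def save(f,n): cv2.imwrite('pics/'+n,cv2.cvtColor(f['pixels'],cv2.COLOR_RGB2BGR))
E
python3 - <<'E'
from h import *
np.set_printoptions(precision=4,suppress=True)
o=get_obs();print({k:o[k] for k in('clock','tcp_pos','orientation','grip_width','contact_force')})
for n in('scene','top'):
    f=viewer.grab_frame(n);save(f,n+'0.png')
    K,d,T=cam(f);print(n,K[0,0],d,-T[:3,:3].T@T[:3,3],-T[2,:3])
    for t in('pin_a','rack','heatsink','jig','bar_top','pointer','meter','jar','psu','socket_a'):
        for q in viewer.trace(f,t)[:3]:
            m=q['pixels'];ys,xs=np.nonzero(m);print(t,round(q['score'],2),q['rect'],m.sum(),xs.mean().round(1),ys.mean().round(1))
E
```

```text
{'clock': 0.0, 'tcp_pos': array([0.2178, 0.6383, 0.2303]), 'orientation': array([-0.5141, -3.0991,  0.0029]), 'grip_width': 0.08572275495302582, 'contact_force': array([-0.2913, -0.2047, -0.0288])}
scene 428.80911253942816 [-0.1387  0.      0.      0.      0.    ] [0.9338 0.6186 0.5829] [-0.4146 -0.6877 -0.596 ]
pin_a 0.65 [379.2, 223.0, 398.3, 253.2] 323 388.0 239.0
pin_a 0.57 [362.2, 246.4, 376.0, 274.0] 305 368.8 261.3
rack 0.75 [346.1, 243.5, 400.0, 300.8] 1282 371.3 274.2
heatsink 0.88 [108.2, 258.1, 177.2, 299.2] 2503 143.3 280.2
heatsink 0.68 [264.8, 129.5, 311.4, 159.1] 972 288.0 143.4
heatsink 0.59 [175.2, 173.2, 322.9, 261.4] 6954 245.6 218.7
jig 0.9 [176.3, 173.4, 326.0, 261.7] 7094 245.2 218.6
bar_top 0.78 [213.2, 181.3, 247.3, 234.3] 983 228.6 210.5
bar_top 0.16 [344.6, 243.6, 398.0, 300.4] 1275 371.1 274.8
pointer 0.95 [215.1, 184.5, 245.4, 236.4] 970 228.6 210.8
meter 0.93 [174.8, 131.6, 241.3, 160.0] 1394 207.7 143.3
jar 0.95 [248.1, 274.2, 278.4, 323.2] 1260 263.4 296.3
jar 0.16 [176.8, 129.9, 240.2, 158.5] 1302 207.6 143.3
psu 0.58 [125.3, 146.2, 163.6, 187.4] 892 1
[... 281 characters left out ...]
107.7 237.9
rack 0.94 [100.6, 229.1, 142.8, 283.0] 1274 122.9 254.8
heatsink 0.83 [311.5, 290.5, 354.6, 353.7] 1839 332.7 324.0
heatsink 0.69 [193.5, 64.6, 239.7, 128.0] 1621 215.4 94.8
heatsink 0.63 [204.5, 202.7, 269.1, 245.0] 1712 235.9 223.2
jig 0.56 [194.8, 142.6, 296.7, 276.4] 7570 244.7 204.8
bar_top 0.65 [217.9, 173.8, 280.1, 204.2] 967 247.6 187.7
pointer 0.82 [215.2, 174.2, 280.4, 202.2] 982 248.2 187.6
pointer 0.36 [349.8, 198.8, 406.3, 274.7] 2656 379.0 238.0
meter 0.97 [350.6, 199.4, 408.7, 276.3] 2730 378.8 238.1
jar 0.62 [131.1, 145.9, 163.8, 171.6] 617 145.6 157.9
psu 0.96 [340.6, 138.0, 398.4, 166.4] 1542 369.7 152.9
socket_a 0.98 [216.5, 176.1, 278.7, 204.8] 992 248.1 187.8
```

Run:
```python
import cv2
a=cv2.imread('pics/top0.png');cv2.imwrite('pics/t1.png',cv2.resize(a[125:295,90:300],None,fx=3.5,fy=3.5,interpolation=cv2.INTER_CUBIC))
a=cv2.imread('pics/scene0.png');cv2.imwrite('pics/s1.png',cv2.resize(a[150:310,165:405],None,fx=3.2,fy=3.2,interpolation=cv2.INTER_CUBIC))
```

```text
(no output)
```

View pics/t1.png

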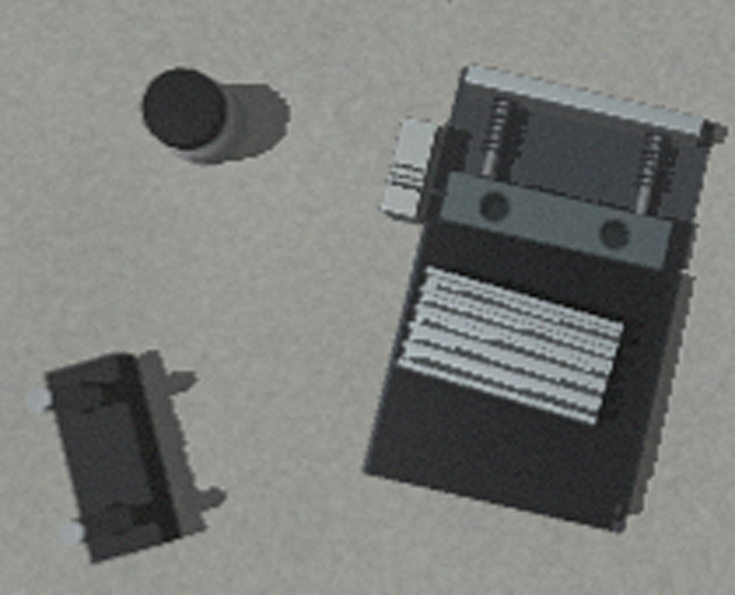

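View pics/s1.png

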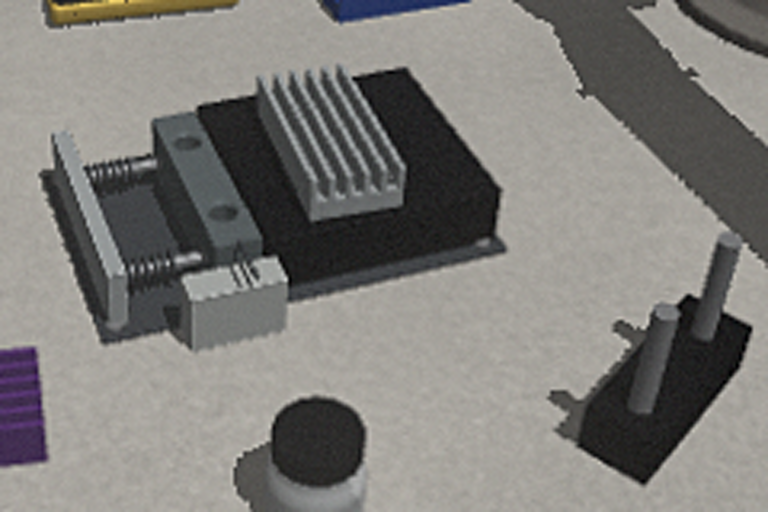

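The top view shows the rack at left with two bright pin tops near (101,239) and (110,276), the sockets near (231,184) and (266,192), and the heat sink near (236,223). The scene view shows the pin tops near (393,225) and (373,248), with the pointer and marks on the white block. The blue and purple blocks are look-alikes.

Run:
```python
from h import *
np.set_printoptions(precision=4,suppress=True)
T=viewer.grab_frame('top');S=viewer.grab_frame('scene')
def dark(f,c,rad,sign=-1):
    g=cv2.cvtColor(f['pixels'],cv2.COLOR_RGB2GRAY).astype(float);y,x=np.mgrid[:384,:512]
    m=np.hypot(x-c[0],y-c[1])<rad; v=g[m]; lo,hi=np.percentile(v,[10,90]); w=np.clip(sign*(g-(lo+hi)/2)/(hi-lo)*2,0,1)*m
    return np.array([(x*w).sum(),(y*w).sum()])/w.sum()
for n,t,s in(('sockL',(231.4,184.1),(234.7,216.5)),('sockR',(265.7,192.1),(223.7,194.7))):
    a=dark(T,t,6);b=dark(S,s,6);p,e=tri(T,a,S,b);print(n,a,b,'tri',p,e,'atz',atz(T,[a],.045)[0],atz(S,[b],.045)[0])
for n,t,s in(('pin far',(100.9,239.3),(372.8,247.5)),('pin near',(110,276.4),(393.4,225))):
    a=dark(T,t,5,1);b=np.array(s);p,e=tri(T,a,S,b);print(n,a,'tri',p,e,atz(T,[a],.102)[0],atz(S,[b],.102)[0])
P=lambda x,y:((x+.5)/3.5-.5+90,(y+.5)/3.5-.5+125)
print('heatsink corners',atz(T,[P(428,268),P(623,322),P(596,423),P(401,366)],.076))
print('deck near corners',atz(T,[P(366,472),P(622,530)],.046),'wall ends',atz(T,[P(470,66),P(720,122)],.046))
print('rack near/outer corners top',atz(T,[P(46,373),P(93,562),P(132,353),P(180,540)],.034))
for t,f,z in(('jar',T,.06),('meter',T,.032),('psu',T,.034)):
    q=viewer.trace(f,t)[0]['rect'];print(t,atz(f,[q[:2],q[2:]],z))
```

```text
sockL [230.6308 183.486 ] [234.919  216.1032] tri [0.6076 0.0511 0.0455] 0.0008973816518561893 atz [0.6073 0.0514 0.045 ] [0.6076 0.0503 0.045 ]
sockR [265.0429 191.3893] [223.6013 194.3512] tri [ 0.5925 -0.0232  0.0456] 0.0010673207394346566 atz [ 0.5921 -0.0229  0.045 ] [ 0.5925 -0.0242  0.045 ]
pin far [ 99.9814 239.3785] tri [0.4843 0.2949 0.1023] 0.0032759813080165535 [0.483  0.2963 0.102 ] [0.4856 0.294  0.102 ]
pin near [109.1349 276.6703] tri [0.4133 0.2724 0.1038] 0.0015230811570891346 [0.4125 0.2737 0.102 ] [0.4122 0.2708 0.102 ]
heatsink corners [[ 0.5652  0.086   0.076 ]
 [ 0.5366 -0.0288  0.076 ]
 [ 0.4779 -0.0145  0.076 ]
 [ 0.5078  0.0994  0.076 ]]
deck near corners [[ 0.4444  0.1221  0.046 ]
 [ 0.414  -0.0319  0.046 ]] wall ends [[ 0.6943  0.0688  0.046 ]
 [ 0.6632 -0.0869  0.046 ]]
rack near/outer corners top [[0.4986 0.3217 0.034 ]
 [0.3863 0.2854 0.034 ]
 [0.512  0.2703 0.034 ]
 [0.4004 0.2342 0.034 ]]
jar [[0.6766 0.264  0.06  ]
 [0.6261 0.1891 0.06  ]]
meter [[ 0.579  -0.2091  0.032 ]
 [ 0.4271 -0.3284  0.032 ]]
psu [[ 0.7203 -0.1836  0.034 ]
 [ 0.6533 -0.3177  0.034 ]]
```

Emit:
play_rows --commands '[[[-1, -0.4, -0.37, 0.1, -0.04], [-1, -0.755, -0.71, 0.18, -0.083], [-1, -0.755, -0.71, 0.18, -0.083], [-1, -0.755, -0.71, 0.18, -0.083], [-1, -0.755, -0.71, 0.18, -0.083], [-1, -0.755, -0.71, 0.18, -0.083], [-1, -0.755, -0.71, 0.18, -0.083], [-1, -0.755, -0.71, 0.18, -0.083]]]'

```text
clock: 2.02
tcp_pos: [0.3149, 0.4564, 0.1957]
orientation: [-0.312, -3.126, -0.002]
contact_force: [-0.3, -0.1, 0.0]
grip_width: 0.0852
gripper_force: 0.0
```

```bash
cat > d.py <<'E'
import sys
from h import *
from scipy.spatial.transform import Rotation as Ro
o=get_obs();t=np.array([float(v) for v in sys.argv[1:4]]);R=Ro.from_rotvec(o['orientation']).as_matrix()
print('clock',o['clock'],'tcp',o['tcp_pos'].round(4),'yang',np.degrees(np.arctan2(R[1,1],R[0,1])).round(2),'tilt',R[:,2].round(3),'w',round(o['grip_width'],4),'F',o['contact_force'].round(2))
print('scaled',((R.T@(t-o['tcp_pos']))/.2).round(4))
E
python3 d.py .413 .2725 .15
```

```text
clock 2.0167 tcp [0.3149 0.4564 0.1957] yang 78.61 tilt [ 0.     0.001 -1.   ] w 0.0852 F [-0.31 -0.05  0.02]
scaled [-0.6622 -0.8047  0.2276]
```

Emit:
play_rows --commands '[[[-1, -0.2, -0.25, 0.08, 0], [-1, -0.4, -0.5, 0.2, 0], [-1, -0.662, -0.805, 0.228, 0], [-1, -0.662, -0.805, 0.228, 0], [-1, -0.662, -0.805, 0.228, 0], [-1, -0.662, -0.805, 0.228, 0], [-1, -0.662, -0.805, 0.228, 0], [-1, -0.662, -0.805, 0.228, 0]]]'

```text
clock: 2.68
tcp_pos: [0.4129, 0.274, 0.15]
orientation: [0.308, 3.126, 0.002]
contact_force: [0.2, 0.2, 0.2]
grip_width: 0.0852
gripper_force: 0.0
```

```bash
python3 d.py .413 .2725 .062
```

```text
clock 2.6833 tcp [0.4129 0.274  0.15  ] yang 78.73 tilt [ 0.     0.001 -1.   ] w 0.0852 F [0.19 0.16 0.18]
scaled [-0.0021 -0.0079  0.4401]
```

Emit:
play_rows --commands '[[[-1, 0, 0, 0.15, 0], [-1, 0, 0, 0.3, 0], [-1, 0, 0, 0.44, 0], [-1, 0, 0, 0.44, 0], [1, 0, 0, 0.44, 0], [1, 0, 0, 0.44, 0], [1, 0, 0, 0.44, 0], [1, 0, 0, 0.44, 0], [1, 0, 0, 0.44, 0], [1, 0, 0, 0.44, 0], [1, 0, 0, 0.44, 0], [1, 0, 0, 0.44, 0]]]' --grip_force 50

```text
clock: 3.68
tcp_pos: [0.4137, 0.2721, 0.0627]
orientation: [0.312, 3.125, 0.002]
contact_force: [-1.3, -0.9, 7.9]
grip_width: 0.0129
gripper_force: 48.6
```

```bash
python3 d.py .5923 -.0235 .17; python3 -c "
from h import *
f=viewer.grab_frame('scene');cv2.imwrite('pics/g1.png',cv2.cvtColor(cv2.resize(f['pixels'][150:310,250:450],None,fx=3,fy=3,interpolation=2),4))"
```

```text
clock 3.6833 tcp [0.4137 0.2721 0.0627] yang 78.61 tilt [ 0.001  0.001 -1.   ] w 0.0129 F [-1.32 -0.94  7.88]
scaled [-1.168  -1.2717 -0.5371]
```

View pics/g1.png

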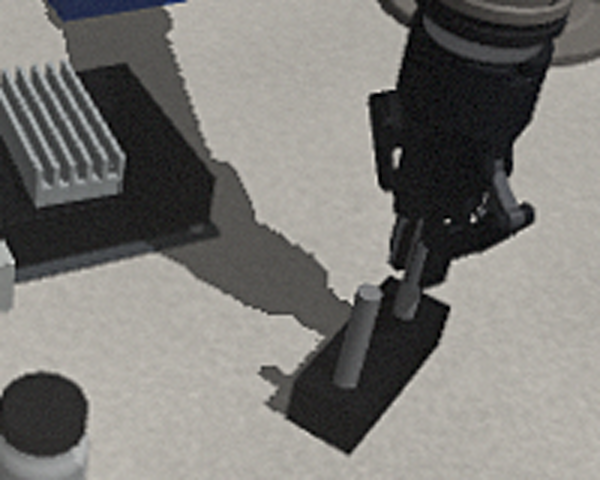

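The pin at the rack's near hole is between the fingers (crop pixel ~(412,270)), the other still stands. Lifting and carrying.

Emit:
play_rows --commands '[[[1, 0, 0, -0.15, 0], [1, 0, 0, -0.35, 0], [1, 0, 0, -0.5, 0], [1, -0.1, -0.1, -0.53, 0], [1, -0.22, -0.24, -0.53, 0], [1, -0.34, -0.38, -0.53, 0], [1, -0.46, -0.52, -0.53, 0], [1, -0.58, -0.64, -0.53, 0], [1, -0.66, -0.72, -0.53, 0], [1, -0.7, -0.76, -0.53, 0], [1, -0.7, -0.76, -0.53, 0]]]'

```text
clock: 4.65
tcp_pos: [0.5214, 0.0924, 0.1678]
orientation: [0.319, 3.125, -0.001]
contact_force: [-0.1, -0.7, -1.3]
grip_width: 0.0127
gripper_force: 49.6
```

```bash
python3 d.py .5923 -.0235 .17
```

```text
clock 4.65 tcp [0.5214 0.0924 0.1678] yang 78.36 tilt [ 0.001 -0.001 -1.   ] w 0.0127 F [-0.08 -0.69 -1.31]
scaled [-0.464  -0.4959 -0.01  ]
```

Emit:
play_rows --commands '[[[1, -0.1, -0.11, 0, 0], [1, -0.22, -0.24, 0, 0], [1, -0.34, -0.38, 0, 0], [1, -0.42, -0.46, 0, 0], [1, -0.464, -0.496, 0.1, 0], [1, -0.464, -0.496, 0.25, 0], [1, -0.464, -0.496, 0.25, 0], [1, -0.464, -0.496, 0.25, 0], [1, -0.464, -0.496, 0.25, 0]]]'

```text
clock: 5.4
tcp_pos: [0.5917, -0.0186, 0.1185]
orientation: [-0.308, -3.126, -0.001]
contact_force: [0.3, 0.7, -0.3]
grip_width: 0.0128
gripper_force: 49.5
```

```bash
python3 d.py .5923 -.0235 .063
python3 - <<'E'
from h import *
S=viewer.grab_frame('scene');T=viewer.grab_frame('top')
a=cv2.resize(S['pixels'][150:250,190:270],None,fx=5,fy=5,interpolation=2);b=cv2.resize(T['pixels'][140:240,210:290],None,fx=5,fy=5,interpolation=2)
cv2.imwrite('pics/p1.png',cv2.cvtColor(np.hstack([a,b])[:, :800],4))
o=get_obs();c=o['tcp_pos'];R=cv2.Rodrigues(o['orientation'])[0]
for n,f in(('S',S),('T',T)):
    print(n,'foot',proj(f,c+R[:,2]*.055)[0],'sock',proj(f,[.5923,-.0235,.045])[0])
    q=viewer.trace(f,'pin_a')
    for e in q[:3]: print(e['rect'],e['score'])
E
```

```text
clock 5.4 tcp [ 0.5917 -0.0186  0.1185] yang 78.75 tilt [-0.     0.001 -1.   ] w 0.0128 F [ 0.27  0.68 -0.29]
scaled [-0.0076 -0.0239  0.2775]
S foot [224.6018465  188.17051302] sock [223.86683871 194.50143925]
[363.5, 247.5, 376.4, 279.2] 0.82
[178.4, 175.1, 323.2, 260.9] 0.74
T foot [263.42778946 189.94384704] sock [265.30786614 191.30253092]
[96.9, 236.3, 118.9, 240.8] 0.66
```

View pics/p1.png

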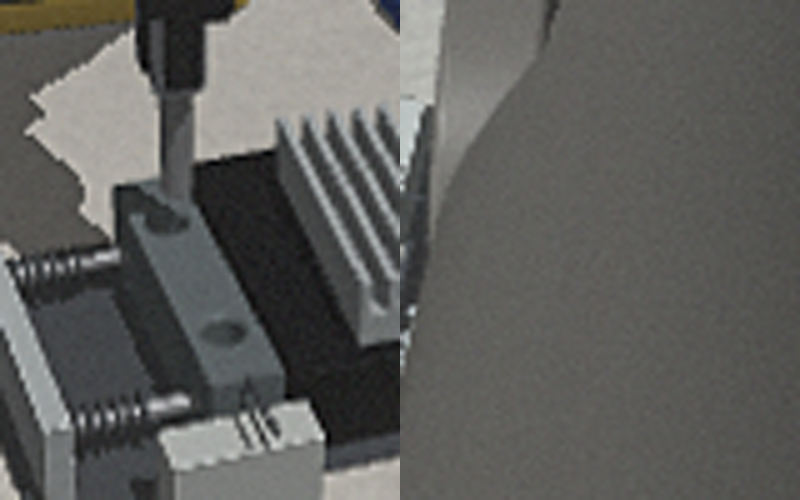

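The scene view shows the held pin's foot just short of the right-hand socket, at crop (178,197) against a hole at (168,220). The measured offset agrees with this.

Emit:
play_rows --commands '[[[1, -0.012, -0.026, 0.02, 0], [1, -0.012, -0.026, 0.04, 0], [1, -0.012, -0.026, 0.04, 0], [1, -0.012, -0.026, 0.04, 0], [1, -0.012, -0.026, 0.04, 0]]]'

```text
clock: 6.02
tcp_pos: [0.5931, -0.026, 0.1096]
orientation: [-0.311, -3.126, -0.0]
contact_force: [-0.3, -0.1, -0.4]
grip_width: 0.0126
gripper_force: 49.5
```

```bash
python3 d.py .593 -.0235 .063
```

```text
clock 6.0167 tcp [ 0.5931 -0.026   0.1096] yang 78.62 tilt [-0.  0. -1.] w 0.0126 F [-0.33 -0.1  -0.37]
scaled [0.0026 0.0121 0.2328]
```

Emit:
play_rows --commands '[[[1, 0.002, 0.011, 0, 0], [1, 0.002, 0.011, 0, 0], [1, 0.002, 0.011, 0, 0], [1, 0.002, 0.011, 0.02, 0], [1, 0.002, 0.011, 0.04, 0], [1, 0.002, 0.011, 0.06, 0], [1, 0.002, 0.011, 0.08, 0], [1, 0.002, 0.011, 0.1, 0], [1, 0.002, 0.011, 0.1, 0]]]'

```text
clock: 6.77
tcp_pos: [0.5925, -0.0238, 0.0885]
orientation: [-0.311, -3.124, 0.0]
contact_force: [-0.8, 0.8, -1.1]
grip_width: 0.0125
gripper_force: 49.5
```

```bash
python3 d.py .593 -.0235 .063;  python3 - <<'E'
from h import *
S=viewer.grab_frame('scene')
cv2.imwrite('pics/p2.png',cv2.cvtColor(cv2.resize(S['pixels'][150:250,190:270],None,fx=5,fy=5,interpolation=2),4))
E
```

```text
clock 6.7667 tcp [ 0.5925 -0.0238  0.0885] yang 78.63 tilt [-0.002 -0.    -1.   ] w 0.0125 F [-0.78  0.79 -1.14]
scaled [-0.0026  0.0019  0.1277]
```

View pics/p2.png

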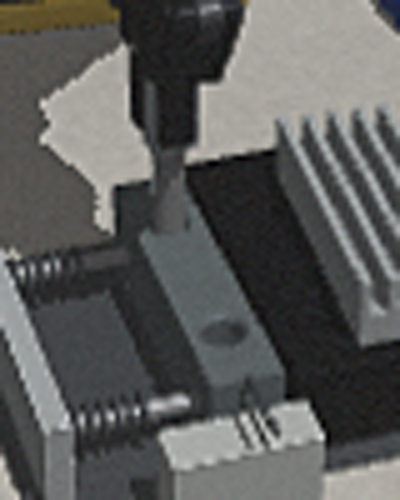

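The pin's foot has entered the socket mouth (crop (170,225)) with little side force. Lowering and releasing.

Emit:
play_rows --commands '[[[1, 0, 0, 0.03, 0], [1, 0, 0, 0.06, 0], [1, 0, 0, 0.09, 0], [1, 0, 0, 0.115, 0], [1, 0, 0, 0.13, 0], [1, 0, 0, 0.13, 0], [1, 0, 0, 0.13, 0]]]'

```text
clock: 7.4
tcp_pos: [0.5931, -0.0237, 0.0635]
orientation: [-0.311, -3.126, 0.0]
contact_force: [0.1, -0.1, -2.2]
grip_width: 0.0123
gripper_force: 49.9
```

```bash
python3 d.py .593 -.0235 .063
```

```text
clock 7.4 tcp [ 0.5931 -0.0237  0.0635] yang 78.63 tilt [-0. -0. -1.] w 0.0123 F [ 0.13 -0.07 -2.21]
scaled [0.0009 0.001  0.0024]
```

Emit:
play_rows --commands '[[[0.2, 0, 0, 0.003, 0], [0.2, 0, 0, 0.003, 0], [0.2, 0, 0, 0.003, 0], [0.2, 0, 0, 0.003, 0], [0.2, 0, 0, -0.1, 0], [0.2, 0, 0, -0.25, 0], [0.2, 0, 0, -0.4, 0], [-0.5, 0, 0, -0.48, 0], [-1, 0.1, 0.15, -0.48, 0], [-1, 0.25, 0.35, -0.48, 0], [-1, 0.4, 0.55, -0.48, 0], [-1, 0.4, 0.7, -0.48, 0]]]'

```text
clock: 8.4
tcp_pos: [0.5393, 0.1265, 0.1598]
orientation: [-0.314, -3.124, 0.001]
contact_force: [-0.5, -0.6, 0.3]
grip_width: 0.0853
gripper_force: 0.0
```

```bash
python3 d.py .484 .2945 .155
```

```text
clock 8.4 tcp [0.5393 0.1265 0.1598] yang 78.52 tilt [-0.002 -0.    -1.   ] w 0.0853 F [-0.53 -0.57  0.29]
scaled [0.4383 0.7681 0.0243]
```

Emit:
play_rows --commands '[[[-1, 0.1, 0.18, 0.02, 0], [-1, 0.22, 0.36, 0.02, 0], [-1, 0.34, 0.56, 0.02, 0], [-1, 0.43, 0.7, 0.02, 0], [-1, 0.451, 0.753, 0.02, 0], [-1, 0.451, 0.753, 0.02, 0], [-1, 0.451, 0.753, 0.02, 0], [-1, 0.451, 0.753, 0.02, 0]]]'

```text
clock: 9.07
tcp_pos: [0.4844, 0.2902, 0.1557]
orientation: [0.314, 3.125, -0.001]
contact_force: [0.1, -0.5, -0.2]
grip_width: 0.0859
gripper_force: 0.0
```

```bash
python3 d.py .484 .2945 .0625
```

```text
clock 9.0667 tcp [0.4844 0.2902 0.1557] yang 78.52 tilt [ 0.    -0.001 -1.   ] w 0.0859 F [ 0.11 -0.55 -0.2 ]
scaled [0.0063 0.0211 0.466 ]
```

Emit:
play_rows --commands '[[[-1, 0.005, 0.01, 0.15, 0], [-1, 0.005, 0.01, 0.3, 0], [-1, 0.005, 0.01, 0.466, 0], [-1, 0.005, 0.01, 0.466, 0], [1, 0.005, 0.01, 0.466, 0], [1, 0.005, 0.01, 0.466, 0], [1, 0.005, 0.01, 0.466, 0], [1, 0.005, 0.01, 0.466, 0], [1, 0.005, 0.01, 0.466, 0], [1, 0.005, 0.01, 0.466, 0], [1, 0.005, 0.01, 0.466, 0], [1, 0.005, 0.01, 0.466, 0]]]'

```text
clock: 10.07
tcp_pos: [0.4838, 0.2946, 0.0637]
orientation: [0.311, 3.125, 0.002]
contact_force: [0.3, -1.1, 7.3]
grip_width: 0.0127
gripper_force: 48.5
```

```bash
python3 d.py .6082 .0508 .17
```

```text
clock 10.0667 tcp [0.4838 0.2946 0.0637] yang 78.63 tilt [ 0.002  0.001 -1.   ] w 0.0127 F [ 0.26 -1.14  7.34]
scaled [-0.8508 -1.0719 -0.5322]
```

Emit:
play_rows --commands '[[[1, 0, 0, -0.15, 0], [1, 0, 0, -0.35, 0], [1, 0, 0, -0.5, 0], [1, -0.1, -0.1, -0.52, 0], [1, -0.22, -0.26, -0.52, 0], [1, -0.36, -0.44, -0.52, 0], [1, -0.5, -0.62, -0.52, 0], [1, -0.64, -0.8, -0.52, 0], [1, -0.78, -0.92, -0.52, 0], [1, -0.85, -0.98, -0.52, 0], [1, -0.85, -0.98, -0.45, 0], [1, -0.85, -0.98, -0.35, 0]]]'

```text
clock: 11.07
tcp_pos: [0.6135, 0.0656, 0.1339]
orientation: [0.318, 3.121, 0.001]
contact_force: [0.8, 1.1, -0.8]
grip_width: 0.0126
gripper_force: 49.9
```

Emit:
play_rows --commands '[[[1, 0, -0.05, 0, 0], [1, 0, -0.09, 0.03, 0], [1, 0, -0.09, 0.06, 0], [1, 0, -0.09, 0.08, 0], [1, 0, -0.09, 0.08, 0], [1, 0, -0.09, 0.08, 0], [1, 0, -0.09, 0.08, 0], [1, 0, -0.09, 0.08, 0]]]'

```text
clock: 11.73
tcp_pos: [0.6079, 0.0512, 0.117]
orientation: [0.31, 3.125, 0.001]
contact_force: [-0.1, -0.1, -0.9]
grip_width: 0.0125
gripper_force: 49.9
```

```bash
python3 d.py .6082 .0508 .0637
```

```text
clock 11.7333 tcp [0.6079 0.0512 0.117 ] yang 78.67 tilt [ 0.001  0.    -1.   ] w 0.0125 F [-0.11 -0.12 -0.87]
scaled [-0.0016 -0.002   0.2666]
```

Emit:
play_rows --commands '[[[1, -0.001, -0.002, 0.03, 0], [1, -0.001, -0.002, 0.06, 0], [1, -0.001, -0.002, 0.08, 0], [1, -0.001, -0.002, 0.1, 0], [1, -0.001, -0.002, 0.12, 0], [1, -0.001, -0.002, 0.14, 0], [1, -0.001, -0.002, 0.15, 0], [1, -0.001, -0.002, 0.15, 0]]]'

```text
clock: 12.4
tcp_pos: [0.6073, 0.0503, 0.0858]
orientation: [-0.311, -3.125, 0.0]
contact_force: [-0.2, 0.3, -0.6]
grip_width: 0.0126
gripper_force: 49.9
```

```bash
python3 d.py .6082 .0508 .0637
```

```text
clock 12.4 tcp [0.6073 0.0503 0.0858] yang 78.63 tilt [-0.001 -0.    -1.   ] w 0.0126 F [-0.24  0.25 -0.6 ]
scaled [-0.0041  0.0035  0.1106]
```

Foot about 14 mm inside without force: continue, release, rise.

Emit:
play_rows --commands '[[[1, 0, 0, 0.03, 0], [1, 0, 0, 0.06, 0], [1, 0, 0, 0.09, 0], [1, 0, 0, 0.108, 0], [1, 0, 0, 0.112, 0], [1, 0, 0, 0.112, 0], [1, 0, 0, 0.112, 0]]]'

```text
clock: 12.98
tcp_pos: [0.6076, 0.0503, 0.0639]
orientation: [-0.311, -3.126, 0.0]
contact_force: [-0.1, 0.5, -1.8]
grip_width: 0.0129
gripper_force: 50.2
```

Emit:
play_rows --commands '[[[0.2, 0, 0, 0.003, 0], [0.2, 0, 0, 0.003, 0], [0.2, 0, 0, 0.003, 0], [0.2, 0, 0, 0.003, 0], [0.2, 0, 0, -0.1, 0], [0.2, 0, 0, -0.25, 0], [0.2, 0, 0, -0.4, 0], [0.2, 0, 0, -0.48, 0], [-1, 0.15, 0, -0.48, 0], [-1, 0.35, -0.09, -0.48, 0], [-1, 0.55, -0.18, -0.48, 0], [-1, 0.7, -0.18, -0.48, 0]]]'

```text
clock: 13.98
tcp_pos: [0.4605, 0.04, 0.1598]
orientation: [-0.316, -3.125, 0.002]
contact_force: [0.1, 0.9, -0.2]
grip_width: 0.0805
gripper_force: 0.0
```

```bash
python3 d.py .470 .0396 .1
python3 - <<'E'
from h import *
S=viewer.grab_frame('scene')
cv2.imwrite('pics/p3.png',cv2.cvtColor(cv2.resize(S['pixels'][130:270,170:340],None,fx=4,fy=4,interpolation=2),4))
E
```

```text
clock 13.9833 tcp [0.4605 0.04   0.1598] yang 78.45 tilt [-0.001 -0.001 -1.   ] w 0.0805 F [ 0.12  0.87 -0.18]
scaled [-0.0473  0.008   0.2992]
```

View pics/p3.png

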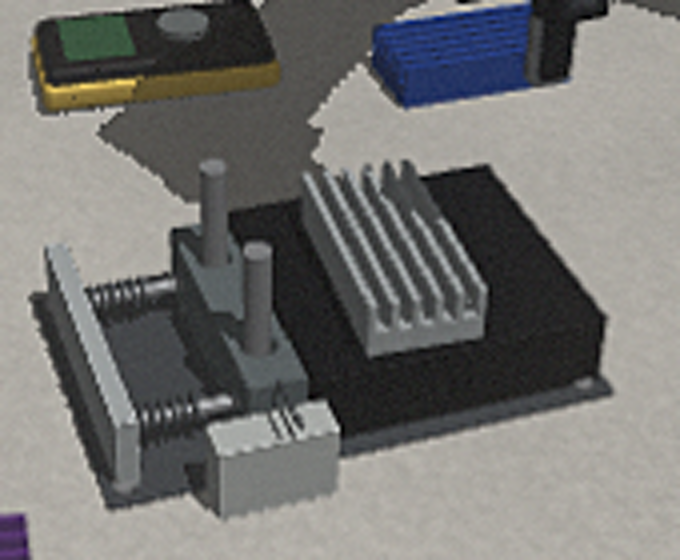

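Both pins stand upright in the sockets, at crop (213,210) and (258,300), and the bar is at rest. The heat sink is untouched. Lowering the half-open fingers behind it.

Emit:
play_rows --commands '[[[-0.4, 0, 0.008, 0.12, 0], [-0.4, 0, 0.008, 0.27, 0], [-0.4, 0, 0.008, 0.42, 0], [-0.4, 0, 0.008, 0.52, 0], [-0.4, 0, 0.008, 0.55, 0], [-0.4, 0, 0.008, 0.55, 0], [-0.4, 0, 0.008, 0.55, 0]]]'

```text
clock: 14.62
tcp_pos: [0.4643, 0.0442, 0.0507]
orientation: [0.311, 3.126, 0.0]
contact_force: [0.3, -0.1, 0.9]
grip_width: 0.0595
gripper_force: 0.0
```

```bash
python3 d.py .470 .0396 .046
python3 - <<'E'
from h import *
S=viewer.grab_frame('scene')
cv2.imwrite('pics/p4.png',cv2.cvtColor(cv2.resize(S['pixels'][130:270,190:360],None,fx=4,fy=4,interpolation=2),4))
E
```

```text
clock 14.6167 tcp [0.4643 0.0442 0.0507] yang 78.62 tilt [ 0.001  0.    -1.   ] w 0.0595 F [ 0.25 -0.1   0.87]
scaled [-0.0326 -0.017   0.0233]
```

View pics/p4.png

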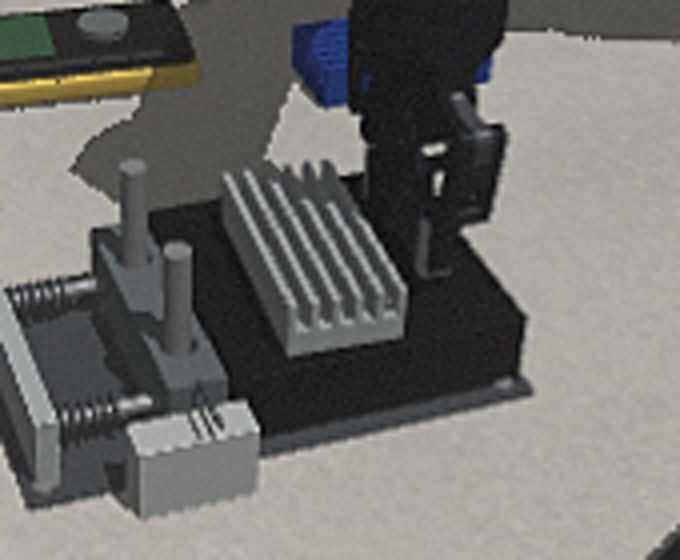

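Emit:
play_rows --commands '[[[-0.4, 0, -0.016, 0.01, 0], [-0.4, 0, -0.016, 0.02, 0], [-0.4, 0, -0.016, 0.03, 0], [-0.4, 0, -0.016, 0.035, 0], [-0.4, 0, -0.016, 0.035, 0], [-0.4, 0, -0.016, 0.035, 0]]]'

```text
clock: 15.17
tcp_pos: [0.463, 0.0411, 0.0431]
orientation: [0.311, 3.126, 0.0]
contact_force: [0.1, -0.3, -0.1]
grip_width: 0.0599
gripper_force: 0.0
```

```bash
python3 d.py .470 .0396 .046
```

```text
clock 15.1667 tcp [0.463  0.0411 0.0431] yang 78.63 tilt [ 0.  0. -1.] w 0.0599 F [ 0.13 -0.33 -0.11]
scaled [-0.0357 -0.0005 -0.0143]
```

Emit:
play_rows --commands '[[[-0.4, 0, 0, 0.005, 0], [-0.4, 0, 0, 0.01, 0], [-0.4, 0, 0, 0.014, 0], [-0.4, 0, 0, 0.014, 0]]]'

```text
clock: 15.5
tcp_pos: [0.4631, 0.0411, 0.041]
orientation: [-0.311, -3.126, -0.001]
contact_force: [-3.7, 0.9, 12.5]
grip_width: 0.0598
gripper_force: 6.4
```

Emit:
play_rows --commands '[[[-0.4, -0.03, 0, 0, 0], [-0.4, -0.06, 0, 0, 0], [-0.4, -0.08, 0, 0, 0], [-0.4, -0.1, 0, 0, 0], [-0.4, -0.12, 0, 0, 0], [-0.4, -0.14, 0, 0, 0], [-0.4, -0.16, 0, 0, 0], [-0.4, -0.18, 0, 0, 0], [-0.4, -0.18, 0, 0, 0]]]'

```text
clock: 16.25
tcp_pos: [0.4927, 0.0351, 0.0409]
orientation: [-0.308, -3.115, -0.001]
contact_force: [-20.4, 3.5, 34.3]
grip_width: 0.0599
gripper_force: 17.4
```

```bash
python3 d.py .470 .0396 .046
python3 - <<'E'
from h import *
S=viewer.grab_frame('scene')
cv2.imwrite('pics/p5.png',cv2.cvtColor(cv2.resize(S['pixels'][130:270,170:340],None,fx=4,fy=4,interpolation=2),4))
E
```

```text
clock 16.25 tcp [0.4927 0.0351 0.0409] yang 78.7 tilt [-0.011  0.002 -1.   ] w 0.0599 F [-20.41   3.47  34.28]
scaled [ 1.162e-01 -1.000e-04 -2.420e-02]
```

View pics/p5.png

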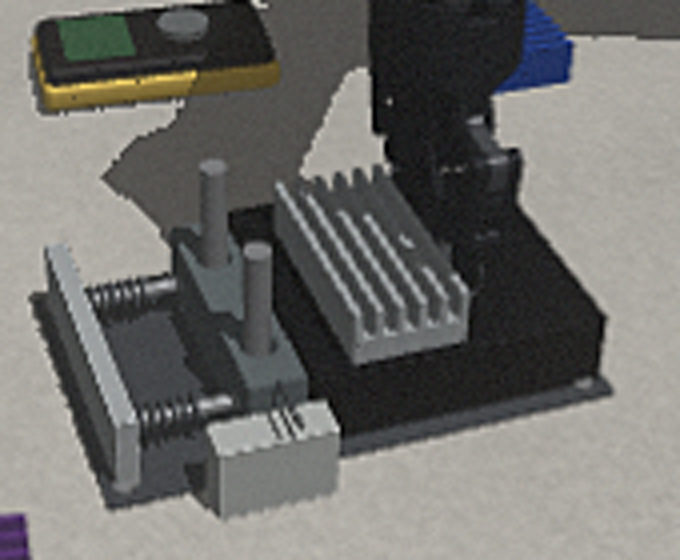

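The fingertips drag on the deck (34 N) while pushing, and the heat sink has moved forward. Raising 3 mm.

Emit:
play_rows --commands '[[[-0.4, 0, 0, -0.01, 0], [-0.4, 0, 0, -0.018, 0], [-0.4, 0, 0, -0.018, 0], [-0.4, 0, 0, -0.018, 0]]]'

```text
clock: 16.63
tcp_pos: [0.4975, 0.0341, 0.0437]
orientation: [-0.311, -3.124, 0.0]
contact_force: [-5.2, 1.2, 3.3]
grip_width: 0.0593
gripper_force: 2.5
```

```bash
cat > m.py <<'E'
from h import *
# gap/bar: measure along jig x in the scene view
o=get_obs();u=np.array([.981,-.196]);print('s_tool',((o['tcp_pos'][:2]-[.6,.0138])@u).round(4),'z',o['tcp_pos'][2].round(4),'Fpush',(o['contact_force'][:2]@u).round(2),'F',o['contact_force'].round(1))
E
python3 m.py
```

```text
s_tool -0.1045 z 0.0437 Fpush -5.37 F [-5.2  1.2  3.3]
```

Emit:
play_rows --commands '[[[-0.4, -0.02, 0, 0, 0], [-0.4, -0.04, 0, 0, 0], [-0.4, -0.06, 0, 0, 0], [-0.4, -0.075, 0, 0, 0], [-0.4, -0.09, 0, 0, 0], [-0.4, -0.09, 0, 0, 0], [-0.4, -0.09, 0, 0, 0]]]'

```text
clock: 17.22
tcp_pos: [0.517, 0.0302, 0.0441]
orientation: [0.312, 3.124, 0.0]
contact_force: [0.3, -0.6, 0.5]
grip_width: 0.0598
gripper_force: 0.0
```

```bash
python3 m.py
python3 - <<'E'
from h import *
S=viewer.grab_frame('scene')
cv2.imwrite('pics/p6.png',cv2.cvtColor(cv2.resize(S['pixels'][140:260,175:305],None,fx=5,fy=5,interpolation=2),4))
E
```

```text
s_tool -0.0846 z 0.0441 Fpush 0.39 F [ 0.3 -0.6  0.5]
```

View pics/p6.png

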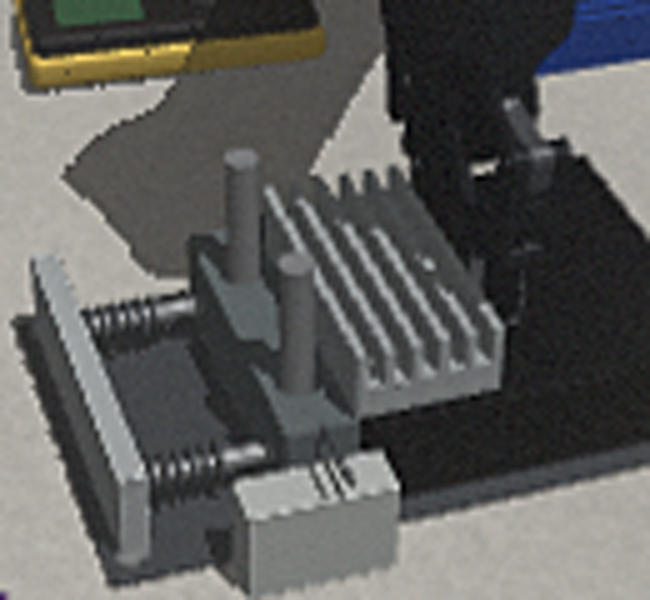

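The heat sink is flat and nearly at both pins (crop (262,260) and (315,350)); the bar is still at rest. Creeping on, reading the force.

Emit:
play_rows --commands '[[[-0.4, -0.006, 0, 0, 0], [-0.4, -0.012, 0, 0, 0], [-0.4, -0.018, 0, 0, 0], [-0.4, -0.024, 0, 0, 0], [-0.4, -0.03, 0, 0, 0], [-0.4, -0.036, 0, 0, 0], [-0.4, -0.04, 0, 0, 0], [-0.4, -0.04, 0, 0, 0], [-0.4, -0.04, 0, 0, 0]]]'

```text
clock: 18.02
tcp_pos: [0.5233, 0.0289, 0.0438]
orientation: [-0.311, -3.125, 0.0]
contact_force: [-5.2, 1.0, 2.9]
grip_width: 0.0601
gripper_force: 2.3
```

```bash
python3 m.py
```

```text
s_tool -0.0782 z 0.0438 Fpush -5.26 F [-5.2  1.   2.9]
```

Emit:
play_rows --commands '[[[-0.4, -0.005, 0, 0, 0], [-0.4, -0.01, 0, 0, 0], [-0.4, -0.015, 0, 0, 0], [-0.4, -0.02, 0, 0, 0], [-0.4, -0.025, 0, 0, 0], [-0.4, -0.025, 0, 0, 0], [-0.4, -0.025, 0, 0, 0]]]'

```text
clock: 18.6
tcp_pos: [0.5271, 0.0281, 0.0437]
orientation: [-0.31, -3.123, 0.0]
contact_force: [-8.1, 2.0, 5.7]
grip_width: 0.0596
gripper_force: 4.2
```

```bash
python3 m.py
cat > t.py <<'E'
from h import *
S=viewer.grab_frame('scene');save(S,'now.png')
rest=cv2.imread('pics/scene0.png',0).astype(np.float32);n=cv2.cvtColor(S['pixels'],cv2.COLOR_RGB2GRAY).astype(np.float32)
# bar rest corner points and their predicted shift per mm
u=np.array([.981,-.196,0]);b=np.array([.6,.0138,.045]);v=np.array([.196,.981,0])
c=b+v*.075;g=(proj(S,c+u*.010)-proj(S,c))[0]/10;print('px per mm at pointer',g,'pointer rest',proj(S,b+v*.085)[0],'marks',proj(S,[b+v*.096+u*.005,b+v*.096+u*.011]))
# profile of brightness along jig x on scale block and along bar top line y=+15mm, z=45mm
for name,off in(('block',.089),('block2',.096),('block3',.103)):
    xs=np.arange(-16,30,1.)/1000;P=b-[0,0,.002]+v*off+u*xs[:,None];q=proj(S,P).astype(np.float32)
    print(name,np.c_[xs*1000,cv2.remap(rest,q[:,None],None,1)[:,0],cv2.remap(n,q[:,None],None,1)[:,0]].astype(int).T.tolist())
for off in(.0,.02):
    xs=np.arange(5,40,1.)/1000;P=b+v*off+u*xs[:,None];q=proj(S,P).astype(np.float32)
    print('bar',np.c_[xs*1000,cv2.remap(rest,q[:,None],None,1)[:,0],cv2.remap(n,q[:,None],None,1)[:,0]].astype(int).T.tolist())
a=cv2.cvtColor(S['pixels'],4)
cv2.imwrite('pics/p7.png',np.hstack([cv2.resize(a[205:250,205:255],None,fx=8,fy=8,interpolation=2),cv2.resize(a[150:240,175:265],(400,360),interpolation=2)]))
E
python3 t.py
```

```text
s_tool -0.0743 z 0.0437 Fpush -8.35 F [-8.1  2.   5.7]
px per mm at pointer [-0.4965333   0.10858001] pointer rest [243.05709503 231.28499741] marks [[242.47740776 235.54171721]
 [239.44149701 236.22121278]]
block [[-16, -15, -14, -13, -12, -11, -10, -9, -8, -7, -6, -5, -4, -3, -2, -1, 0, 1, 2, 3, 4, 5, 6, 7, 8, 9, 10, 11, 12, 13, 14, 15, 16, 17, 18, 19, 20, 21, 22, 23, 24, 25, 26, 27, 28, 29], [108, 155, 167, 162, 160, 160, 160, 159, 160, 159, 161, 164, 164, 156, 135, 104, 83, 70, 85, 136, 150, 105, 85, 106, 138, 164, 158, 122, 100, 98, 120, 153, 164, 162, 162, 164, 163, 163, 162, 162, 161, 161, 160, 160, 161, 162], [115, 164, 177, 173, 171, 171, 170, 169, 169, 170, 170, 171, 172, 172, 174, 177, 157, 112, 92, 100, 100, 86, 89, 116, 150, 175, 168, 130, 106, 104, 127, 162, 175, 172, 170, 170, 170, 169, 170, 170, 171, 171, 171, 171, 170, 169]]
block2 [[-16, -15, -14, -13, -12, -11, -10, -9, -8, -7, -6, -5, -4, -3, -2, -1, 0, 1, 2, 3, 4, 5, 6, 7, 8, 9, 10, 11, 12, 13, 14, 15, 16, 17, 18, 19, 20, 21, 22, 23, 24, 25, 26, 27, 28, 29], [117, 145, 165, 164, 163, 161, 160, 160, 158, 160, 162,
[... 1202 characters left out ...]
92, 92, 91, 92, 93, 95, 96, 92, 83, 70, 55, 48, 48, 50, 51, 52, 51, 50, 49, 47, 47, 46, 45, 43, 41, 41, 40, 39, 42, 50, 56, 61, 65], [80, 92, 99, 99, 98, 98, 97, 96, 96, 96, 96, 92, 82, 70, 56, 47, 49, 50, 50, 50, 50, 50, 50, 50, 50, 50, 49, 47, 44, 42, 40, 40, 42, 49, 54]]
bar [[5, 6, 7, 8, 9, 10, 11, 12, 13, 14, 15, 16, 17, 18, 19, 20, 21, 22, 23, 24, 25, 26, 27, 28, 29, 30, 31, 32, 33, 34, 35, 36, 37, 38, 39], [93, 92, 91, 93, 94, 94, 92, 92, 93, 92, 86, 71, 54, 47, 48, 50, 49, 49, 49, 49, 49, 49, 49, 49, 45, 42, 41, 41, 41, 42, 41, 40, 51, 64, 68], [65, 61, 58, 54, 50, 51, 54, 53, 51, 50, 50, 50, 51, 50, 47, 46, 45, 45, 47, 49, 47, 47, 50, 53, 50, 48, 45, 41, 42, 42, 42, 41, 49, 62, 69]]
```

View pics/p7.png

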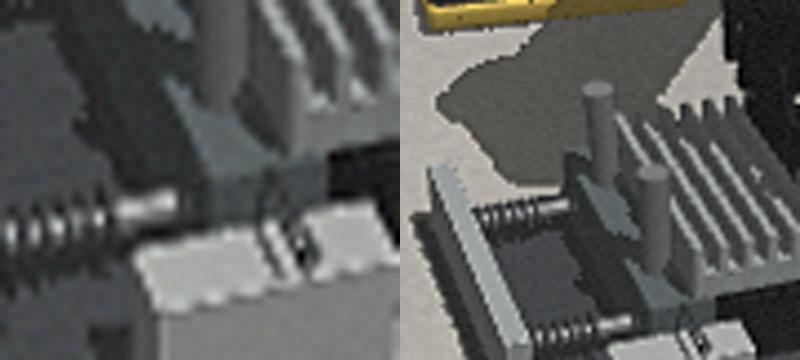

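The heat sink lies flat against both pins. The pointer (crop ~(300,250)) and the bar's edge have moved about 2.3 mm, so 5.7 mm more is needed.

Emit:
play_rows --commands '[[[-0.4, -0.004, 0, 0, 0], [-0.4, -0.008, 0, 0, 0], [-0.4, -0.012, 0, 0, 0], [-0.4, -0.016, 0, 0, 0], [-0.4, -0.02, 0, 0, 0], [-0.4, -0.023, 0, 0, 0], [-0.4, -0.023, 0, 0, 0], [-0.4, -0.023, 0, 0, 0]]]'

```text
clock: 19.32
tcp_pos: [0.5303, 0.0274, 0.0435]
orientation: [-0.31, -3.121, 0.0]
contact_force: [-11.4, 2.7, 9.6]
grip_width: 0.0596
gripper_force: 5.9
```

```bash
python3 m.py; python3 t.py | grep -E "block|bar" | cut -c 1-900
```

```text
s_tool -0.071 z 0.0435 Fpush -11.69 F [-11.4   2.7   9.6]
block [[-16, -15, -14, -13, -12, -11, -10, -9, -8, -7, -6, -5, -4, -3, -2, -1, 0, 1, 2, 3, 4, 5, 6, 7, 8, 9, 10, 11, 12, 13, 14, 15, 16, 17, 18, 19, 20, 21, 22, 23, 24, 25, 26, 27, 28, 29], [108, 155, 167, 162, 160, 160, 160, 159, 160, 159, 161, 164, 164, 156, 135, 104, 83, 70, 85, 136, 150, 105, 85, 106, 138, 164, 158, 122, 100, 98, 120, 153, 164, 162, 162, 164, 163, 163, 162, 162, 161, 161, 160, 160, 161, 162], [115, 162, 176, 175, 173, 171, 170, 170, 169, 169, 170, 171, 171, 171, 172, 173, 175, 179, 170, 142, 104, 62, 51, 73, 115, 162, 167, 132, 108, 104, 125, 159, 172, 172, 171, 170, 170, 170, 171, 173, 172, 170, 170, 169, 170, 172]]
block2 [[-16, -15, -14, -13, -12, -11, -10, -9, -8, -7, -6, -5, -4, -3, -2, -1, 0, 1, 2, 3, 4, 5, 6, 7, 8, 9, 10, 11, 12, 13, 14, 15, 16, 17, 18, 19, 20, 21, 22, 23, 24, 25, 26, 27, 28, 29], [117, 145, 165, 164, 163, 161, 160, 160, 158, 160, 162, 162, 162, 159, 155, 109, 65, 74, 94, 139, 168, 113, 62, 100, 150, 164, 168, 126, 88, 96, 116, 147, 164, 163, 162, 164, 165, 161, 160, 160, 160, 161, 
[... 1058 characters left out ...]
92, 91, 92, 93, 95, 96, 92, 83, 70, 55, 48, 48, 50, 51, 52, 51, 50, 49, 47, 47, 46, 45, 43, 41, 41, 40, 39, 42, 50, 56, 61, 65], [51, 51, 55, 76, 94, 97, 96, 97, 98, 98, 99, 100, 101, 101, 101, 99, 84, 68, 57, 50, 49, 48, 47, 47, 49, 52, 51, 48, 47, 46, 44, 43, 43, 42, 42]]
bar [[5, 6, 7, 8, 9, 10, 11, 12, 13, 14, 15, 16, 17, 18, 19, 20, 21, 22, 23, 24, 25, 26, 27, 28, 29, 30, 31, 32, 33, 34, 35, 36, 37, 38, 39], [93, 92, 91, 93, 94, 94, 92, 92, 93, 92, 86, 71, 54, 47, 48, 50, 49, 49, 49, 49, 49, 49, 49, 49, 45, 42, 41, 41, 41, 42, 41, 40, 51, 64, 68], [82, 76, 70, 65, 60, 57, 54, 53, 52, 51, 50, 51, 52, 53, 53, 52, 48, 47, 47, 47, 47, 46, 48, 49, 51, 51, 50, 49, 46, 44, 43, 43, 42, 40, 43]]
```

Emit:
play_rows --commands '[[[-0.4, -0.004, 0, 0, 0], [-0.4, -0.008, 0, 0, 0], [-0.4, -0.012, 0, 0, 0], [-0.4, -0.016, 0, 0, 0], [-0.4, -0.016, 0, 0, 0], [-0.4, -0.016, 0, 0, 0], [-0.4, -0.016, 0, 0, 0], [-0.4, -0.016, 0, 0, 0], [-0.4, -0.016, 0, 0, 0]]]'

```text
clock: 20.12
tcp_pos: [0.5328, 0.0269, 0.0434]
orientation: [-0.31, -3.119, 0.0]
contact_force: [-13.0, 3.3, 9.3]
grip_width: 0.0598
gripper_force: 6.6
```

```bash
python3 m.py; python3 t.py | grep -E "block2|bar" | cut -c 1-900
```

```text
s_tool -0.0685 z 0.0434 Fpush -13.41 F [-13.    3.3   9.3]
block2 [[-16, -15, -14, -13, -12, -11, -10, -9, -8, -7, -6, -5, -4, -3, -2, -1, 0, 1, 2, 3, 4, 5, 6, 7, 8, 9, 10, 11, 12, 13, 14, 15, 16, 17, 18, 19, 20, 21, 22, 23, 24, 25, 26, 27, 28, 29], [117, 145, 165, 164, 163, 161, 160, 160, 158, 160, 162, 162, 162, 159, 155, 109, 65, 74, 94, 139, 168, 113, 62, 100, 150, 164, 168, 126, 88, 96, 116, 147, 164, 163, 162, 164, 165, 161, 160, 160, 160, 161, 161, 162, 162, 160], [130, 158, 177, 175, 174, 172, 170, 170, 170, 168, 167, 168, 168, 170, 170, 170, 170, 171, 172, 179, 179, 126, 74, 55, 44, 77, 114, 105, 91, 104, 127, 157, 174, 173, 171, 170, 170, 170, 170, 170, 170, 170, 170, 170, 171, 170]]
bar [[5, 6, 7, 8, 9, 10, 11, 12, 13, 14, 15, 16, 17, 18, 19, 20, 21, 22, 23, 24, 25, 26, 27, 28, 29, 30, 31, 32, 33, 34, 35, 36, 37, 38, 39], [92, 92, 92, 92, 91, 92, 93, 95, 96, 92, 83, 70, 55, 48, 48, 50, 51, 52, 51, 50, 49, 47, 47, 46, 45, 43, 41, 41, 40, 39, 42, 50, 56, 61, 65], [64, 56, 49, 53, 58, 76, 94, 97, 96, 96, 97, 97, 97, 97, 101, 102, 95, 84, 71, 59, 54, 50, 49, 48, 49, 52, 53, 52, 51, 50, 48, 44, 42, 43, 43]]
bar [[5, 6, 7, 8, 9, 10, 11, 12, 13, 14, 15, 16, 17, 18, 19, 20, 21, 22, 23, 24, 25, 26, 27, 28, 29, 30, 31, 32, 33, 34, 35, 36, 37, 38, 39], [93, 92, 91, 93, 94, 94, 92, 92, 93, 92, 86, 71, 54, 47, 48, 50, 49, 49, 49, 49, 49, 49, 49, 49, 45, 42, 41, 41, 41, 42, 41, 40, 51, 64, 68], [85, 83, 81, 77, 72, 68, 64, 57, 50, 49, 49, 49, 50, 52, 54, 54, 52, 50, 49, 48, 48, 47, 48, 49, 49, 50, 50, 49, 49, 50, 48, 46, 45, 45, 44]]
```

View pics/p7.png

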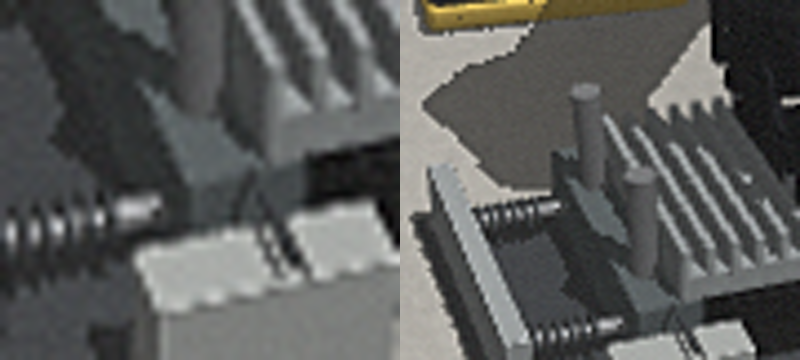

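Pointer lies between the two marks (about 7.3 mm). Checking steadiness and the balance of the push between the two fingers.

Emit:
play_rows --commands '[[[-0.4, 0, 0, 0, 0], [-0.4, 0, 0, 0, 0], [-0.4, 0, 0, 0, 0], [-0.4, 0, 0, 0, 0]]]'

```text
clock: 20.5
tcp_pos: [0.5327, 0.0269, 0.0434]
orientation: [-0.31, -3.119, 0.0]
contact_force: [-12.7, 2.8, 9.4]
grip_width: 0.0596
gripper_force: 6.6
```

```bash
python3 m.py; python3 -c "
from h import *
from scipy.spatial.transform import Rotation as Ro
o=get_obs();R=Ro.from_rotvec(o['orientation']).as_matrix();print('M',o['moment'].round(3),'tool F',(R.T@o['contact_force']).round(2),'tool M',(R.T@o['moment']).round(3),o['gripper_force'],o['qvel'].round(4), R[:,2].round(4),np.degrees(np.arctan2(R[1,1],R[0,1])).round(2))
S=viewer.grab_frame('scene')
for e in viewer.trace(S,'heatsink')[:4]:print(e['rect'],e['score'])
"
```

```text
s_tool -0.0685 z 0.0434 Fpush -13.0 F [-12.7   2.8   9.4]
M [0.504 2.472 0.054] tool F [13.06  0.24 -9.28] tool M [-0.008  2.523 -0.056] 6.648090935268556 [ 0.0001  0.0007  0.0007 -0.0007  0.0001  0.      0.0008] [-7.e-03  6.e-04 -1.e+00] 78.66
[220.4, 178.9, 265.7, 225.0] 0.95
[106.9, 260.1, 180.5, 299.4] 0.82
[276.8, 133.6, 313.2, 157.9] 0.7
[208.1, 186.3, 242.2, 234.5] 0.45
```

```bash
python3 -c "
from bench import r
print(r.hand_in())"
```

```text
the job is handed in; nothing more can be done
None
```

The job is handed in at about 20.5 s: both pins stand released in the sockets, and the arm is holding the heat sink against them with a steady 13 N push and the pointer between the marks (bar travel about 7.3 mm by camera). The verdict was not reported back. The force on each pin was not measured directly, but the push was within about 4 mm of centre, so I estimate roughly 3 N on each.

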